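Flash-cure the practice nails

ROBOT

A 7-joint arm with a two-finger parallel gripper is mounted at the origin on the work surface. World frame = base frame: x ahead of the robot, y to its left, z up, the work surface at z = 0. Lengths are in m, angles in rad, forces in N, time in s.
With the tool pointing down it reaches from about 0.4 to 0.85 m from the base axis. Payload 10.4 kg.
Tool frame: the origin (TCP) lies midway between the tips of the shut fingers; the grasp point (between the pads) lies 19 mm behind it; x points along the fingers, y is the direction in which the jaws open and shut, and the axes are right-handed (so a half turn about x gives the same grasp; the last joint's range is limited). The gripper opens to 87 mm and grips with 3 to 60 N. Pads are 19 mm wide; open, the fingers measure 117 mm over their backs; the gripper's body (75 mm by 190 mm) begins 51 mm behind the grasp point.
Start: joints at [-1.325, 0.332, -0.065, 1.46, 0.022, 1.35, -0.088], TCP at [0.166, 0.603, 0.223] pointing down, gripper open.
Joint ranges: [-2.6, 2.6], [-0.5, 2.12], [-1.47, 1.34], [0.16, 2.42], [-1.27, 4.41], [0.06, 2.06], [-2.6, 2.6]. Speed limits (rad/s): [2.22, 2.22, 2.79, 2.79, 3.14, 3.14, 3.14].

INTERFACE

Orientations are given as a unit quaternion [x, y, z, w].
In Python, from bench import r gives the robot as it stands.
- The arm moves only by the shell command python3 -m jog 'ROWS' [OPENING] [FORCE]. ROWS is JSON, a list of rows, each an object with "slide": the shift along the tool's x, y, z in cm, a list of three; "roll": the turn about the tool's x in degrees. A call has 1 to 5 rows; each row is the pose to reach, as a shift and turn from the pose measured when the call began, along the tool's axes at that moment; what a row does not reach only later rows make up. A row lasts 1/12 s, in which the tool goes at most 41.7 mm and 7.16 degrees, less where a joint would pass 70% of its speed; a pose out of reach is approached as far as the arm can. A call with a gripper value outside its range is refused whole. OPENING is the closure, from 0 (fully open) to 1 (shut), set as the call begins (- or left out, the last holds). The fingers move at their own pace and stop on an object; FORCE is the grip in N (left out, the last holds). Time passes only in rows, so rows that repeat a pose let the fingers close. It gives the time, the measured TCP pose, the force and the opening at its end, in the units of the state.
- r.read_state(): the state, without advancing time (a new reading comes with each control period).
- r.camera(name): name is "scene" or "top"; returns the picture (400x640x3 uint8, red, green, blue); there is no depth.
- r.camera_info(name): a dict with "intrinsics" (3x3 intrinsics, pixels), "R" (3x3) and "t" (3): a world point X has camera coordinates R X + t. Camera axes: x right, y down, z forward; pixel columns grow to the right and rows downward; lengths in m; the calibration is good to about 2 mm. A picture is of the moment at which its call begins. camera_info takes no time and is no camera call.
- r.close_job(): hands the job in, once; it reports no verdict.
The state is a dict: "time": time; "joint_positions": joint angles; "joint_vel": joint speeds; "joint_torque": joint torques, N m; "ee_pos": TCP position; "eef_rot": TCP orientation; "ft_force": force on the tool from outside, world axes, zero at the start; "torque": the same for the moment, N m; "width": finger opening in m.
Only numpy, scipy, OpenCV 4.12 (cv2) and the standard library are available. Lean on these libraries where they do the work, as an engineer would, in place of code of your own. Each camera call takes 0.05 s, during which the arm holds its last target.

TASK

Fully shut the drawer of gel pots first, so that no stray light sets them, and only then lift the hand curing lamp off its dock. Carry it over the polish rack and finish holding it in the gripper, level and still, centred about a centimetre above the five pink practice nails with its length along their row, never touching that stand or its wet nails; the program ends while it is still held there. Leave the bottles and everything else on the table as they stand.

Things in the scene. Friction and masses are not known exactly. Their poses are not given: they have to be found in the camera images.
- unit_drawer0 (a joint): Opening of the single lilac-fronted drawer of the low white drawer unit, in m: 0 fully shut, about 0.07 to 0.11 at the start. It slides with light friction, stays where it is left and closes with a push along the unit's +x axis.
- unit: The white drawer unit, 180 (its x) x 200 (its y) x 85 mm high, fixed to the table; origin at the centre of its underside; its front, where the drawer comes out, looks along its own -x. Six open gel pots are fixed in the drawer.
- unit_drawer0_handle (a point): Middle of the drawer's steel bar handle (round bar 11 mm thick, about 100 mm long along the unit's y, 35 mm out from the drawer front); 47 mm above the table; moves with the drawer; its axes are those of the unit. Pushing this bar along the unit's +x shuts the drawer.
- lamp_grip (a point): Centre of the lilac grip of the hand curing lamp, a loose thing of 140 to 240 g: a white head 92 (x) x 46 (y) x 24 mm with a violet window below, and on it, in the middle, an upright rectangular grip 64 (x) x 22 (y) mm that rises from 24 to 66 mm above the lamp's underside. This point is 44 mm above the underside. x is along the lamp's length, y across the 22 mm width to be gripped, z up. The two ends of the lamp are alike.
- lamp: The same lamp; origin at the centre of its underside, axes as for lamp_grip.
- lamp_window (a point): Centre of the lamp's underside, the light window; axes as for lamp_grip.
- dock: Dark fixed charging dock, an open tray 112 (x) x 66 (y) x 12 mm high with 5 mm walls and a 5 mm floor on which the lamp rests; origin at the centre of its underside.
- pink_nails (a point): Centre of the row of five pink (wet) practice nails, level with their tops, 40 mm above the table. x is along the row (98 mm long), y across it (nails 26 mm long), z up. Either way round is alike.
- stand_pink: The loose stand (300 g) that carries the pink nails: pale wooden base 110 (x) x 42 (y) x 12 mm, five thin posts; origin at the centre of its underside.
- bare_nails (a point): Centre of the row of five cream-coloured bare nails on a second stand of the same size, level with their tops. A bystander; the two stands may change places.
- rack: Fixed plywood polish rack, 300 (x) x 70 (y) x 26 mm high, its floor 10 mm high, between the lamp's dock and the nail stands; origin at the centre of its underside. With the bottles on it the top is 85 mm above the table.
- bottle0_mid (a point): Dark red nail-polish bottle (round, 32 mm across, 75 mm tall, black cap), standing loose on the rack; point half-way up (37 mm). A bystander: leave it standing.
- bottle1_mid (a point): Teal nail-polish bottle (round, 32 mm across, 75 mm tall, black cap), standing loose on the rack; point half-way up (37 mm). A bystander: leave it standing.
- bottle2_mid (a point): Salmon nail-polish bottle (round, 32 mm across, 75 mm tall, black cap), standing loose on the rack; point half-way up (37 mm). A bystander: leave it standing.
- bottle3_mid (a point): Purple nail-polish bottle (round, 32 mm across, 75 mm tall, black cap), standing loose on the rack; point half-way up (37 mm). A bystander: leave it standing.
- roll: White roll of pads, 100 mm across, 55 mm tall, standing on end, loose; origin at the centre of its underside. A bystander.
- buffer: White buffing block, 95 (x) x 28 x 28 mm, loose; origin at the centre of its underside. A bystander.
- mug: Red mug, 76 mm across, 85 mm tall, loose; origin at the centre of its underside. A bystander.
Mind the look-alikes: they are no part of the job. There is more than one size of the lamp; the job needs the smallest.

How it is judged:
On the way, in this order (a step that is already met when the one before it is completed fails the run):
1. the drawer is fully shut while the lamp still rests in its dock (value of joint unit_drawer0 below 0.005 m and distance of lamp_window from where it was at the start of the episode below 0.02 m), for 0.2 s.
2. the lamp passes over the polish rack (y of lamp_window in the frame of rack between -0.06 and 0.06 m and x of lamp_window in the frame of rack between -0.2 and 0.2 m and z of lamp_window in the frame of rack above 0.085 m), for 0.04 s.
3. the lamp hovers over the pink nails (horizontal distance between lamp_window and pink_nails below 0.012 m and z of lamp_window in the frame of pink_nails between 0.003 and 0.02 m and angle between the x axis of lamp_window and the x axis of pink_nails, either way round below 0.17 rad and angle between lamp_window's own z axis and vertical below 0.12 rad and contact force between lamp and the fingers above 1 N and contact force between lamp and stand_pink below 0.1 N and linear speed of lamp below 0.02 m/s), for 0.3 s.
At the end, for the whole second after the job is handed in: The gripper still holds the lamp, still and level within 0.12 rad, its window 3 to 20 mm above the tops of the pink nails, its centre within 12 mm of the row's centre, its length along the row within 0.17 rad, not touching the nail stand; the drawer is shut within 5 mm (all of step 3 and value of joint unit_drawer0 below 0.005 m and angle between pink_nails's own z axis and vertical below 0.1 rad); the arm keeps its last pose, push and grip.
It fails at once if the lamp or the robot touches the pink nails or their stand (contact force between any of lamp, the fingers, the arm and stand_pink above 0.3 N or distance of pink_nails from where it was at the start of the episode above 0.02 m).
It fails at once if a bottle is tipped over (angle between any of bottle0_mid, bottle1_mid, bottle2_mid, bottle3_mid's own z axis and vertical above 0.5 rad).
It fails at once if a bystander is shifted by more than 30 mm (distance of any of bottle0_mid, bottle1_mid, bottle2_mid, bottle3_mid, roll, buffer, mug, bare_nails from where it was at the start of the episode above 0.03 m).
It also fails if it takes over 54 s, if anything falls off the work surface, if the arm or the gripper's body presses on something with over 40 N, if the wrist force passes 120 N, or if a joint passes its speed limit or range.

## Working session

There is one attempt and no reset: what is moved stays moved. The work goes in short steps, Python scripts to look and compute and a shell command to move; the robot and the scene stay as the last step left them, time stands still between calls to the robot, and variables do not carry over. Pictures are saved under pics/ and viewed, and the job is handed in when it is done.

```bash
mkdir -p pics; ls
python3 - <<'E'
from bench import r
import cv2,json
for n in("scene","top"):
    im=r.camera(n); cv2.imwrite(f"pics/{n}0.png",im[:,:,::-1])
    print(n,r.camera_info(n))
print(r.read_state())
E
```

```text
pics
scene {'intrinsics': array([[393.55192532,   0.        , 307.83646475],
       [  0.        , 393.55192532, 204.00762815],
       [  0.        ,   0.        ,   1.        ]]), 'R': array([[ 0.28896815,  0.95720395,  0.01606235],
       [ 0.48791168, -0.13281754, -0.86272921],
       [-0.82367445,  0.25713827, -0.50541103]]), 't': array([-0.24465448, -0.1813893 ,  1.43038051])}
top {'intrinsics': array([[361.45481651,   0.        , 318.20994509],
       [  0.        , 361.45481651, 193.93496206],
       [  0.        ,   0.        ,   1.        ]]), 'R': array([[-0.01219471, -0.99977378, -0.01742654],
       [-0.99592342,  0.01370178, -0.08915611],
       [ 0.08937471,  0.01626827, -0.9958652 ]]), 't': array([0.0975553 , 0.5459186 , 0.90814557])}
{'time': 0.1, 'joint_positions': array([-1.32457276,  0.33282044, -0.06466206,  1.4608442 ,  0.02161457,
        1.34991943, -0.08848977]), 'joint_vel': array([-1.27014467e-04, -3.41049004e-03,  4.68369154e-04, -2.61033270e-04,
        1.03641314e-03, -9.19715307e-06, -2.25028912e-04]), 'joint_torque': array([ 1.14459199e-03, -6.24555087e+01,  2.44743837e-02, -3.90711021e+01,
       -6.13647443e-02,  3.65679734e-02,  5.28902558e-05]), 'ee_pos': array([0.16593664, 0.602209  , 0.22183234]), 'eef_rot': array([ 0.09430166,  0.70076   , -0.09521587,  0.7006972 ]), 'ft_force': array([ 0.20492334, -0.66009757, -0.8846243 ]), 'torque': array([0.04305391, 0.03077233, 0.01998457]), 'width': 0.0871309876359144}
```

View pics/scene0.png

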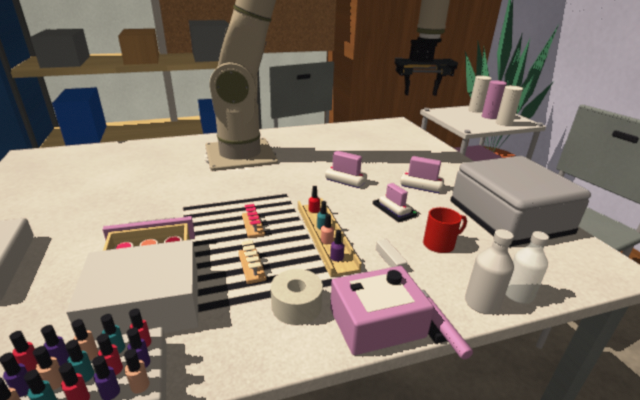

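View pics/top0.png

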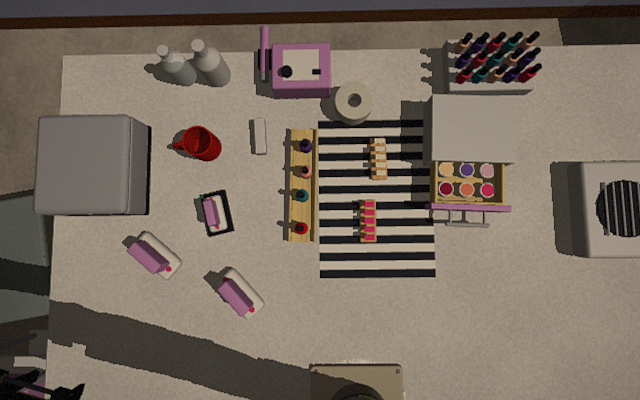

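The top view shows lamp look-alikes at (153,255) and (240,292), which are larger and undocked. The lamp at (213,212) is smaller and sits in a dark dock, so it fits the description. The pink nails are at (369,221), the bare ones at (378,159), and the drawer handle at (468,223). I'll enlarge these.

```bash
cat > h.py <<'E'
import numpy as np, cv2
from bench import r
CI={n:r.camera_info(n) for n in("scene","top")}
def ray(n,u,v,z):
    c=CI[n];K,R,t=map(np.array,(c["intrinsics"],c["R"],c["t"]))
    o=-R.T@t; d=R.T@np.linalg.solve(K,[u,v,1]); return o+d*(z-o[2])/d[2]
def proj(n,X):
    c=CI[n];p=c["R"]@np.array(X)+c["t"];p=c["intrinsics"]@p;return p[:2]/p[2]
def tri(a,b):
    A=[];y=[]
    for n,(u,v) in(("scene",a),("top",b)):
        c=CI[n];K=c["intrinsics"];R=c["R"];t=c["t"]
        P=K@np.c_[R,t]
        for k,w in((0,u),(1,v)):
            q=P[k]-w*P[2];A.append(q[:3]);y.append(-q[3])
    return np.linalg.lstsq(np.array(A),np.array(y),rcond=None)[0]
def crop(n,x0,y0,x1,y1,s,name,im=None):
    im=r.camera(n) if im is None else im
    c=im[y0:y1,x0:x1,::-1]
    c=cv2.resize(c,None,fx=s,fy=s,interpolation=cv2.INTER_CUBIC)
    cv2.imwrite("pics/"+name,c)
E
python3 - <<'E'
from h import *
t=cv2.imread("pics/top0.png")[:,:,::-1]
crop("top",120,180,280,330,5,"c1.png",t)
crop("top",340,130,520,240,4,"c2.png",t)
for u,v,z in((153,255,.06),(240,292,.06),(213,212,.06),(369,221,.04),(468,224,.047)): print(ray("top",u,v,z).round(3))
E
```

```text
[0.398 0.5   0.06 ]
[0.307 0.283 0.06 ]
[0.503 0.352 0.06 ]
[ 0.476 -0.037  0.04 ]
[ 0.465 -0.281  0.047]
```

View pics/c1.png

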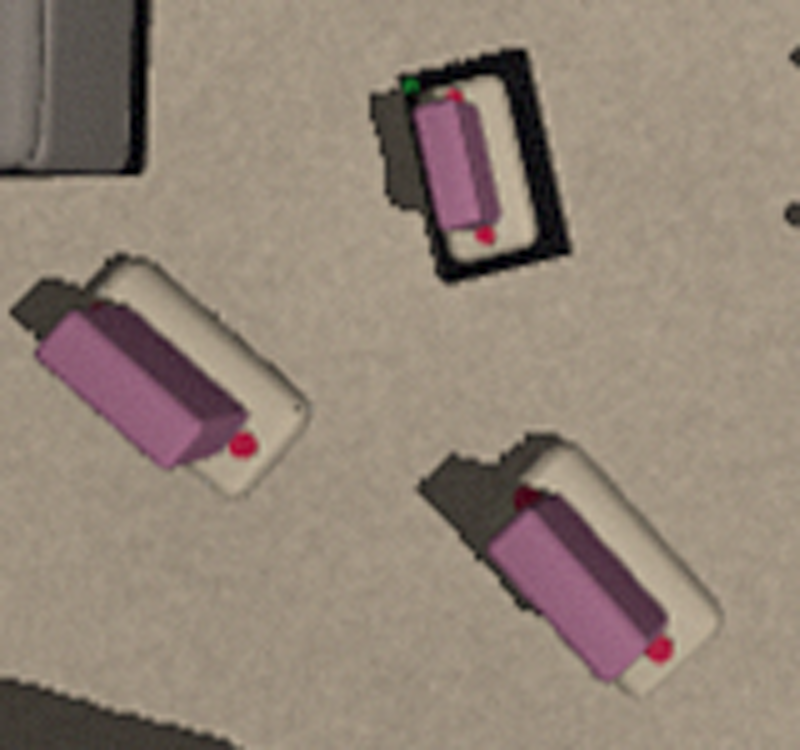

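View pics/c2.png

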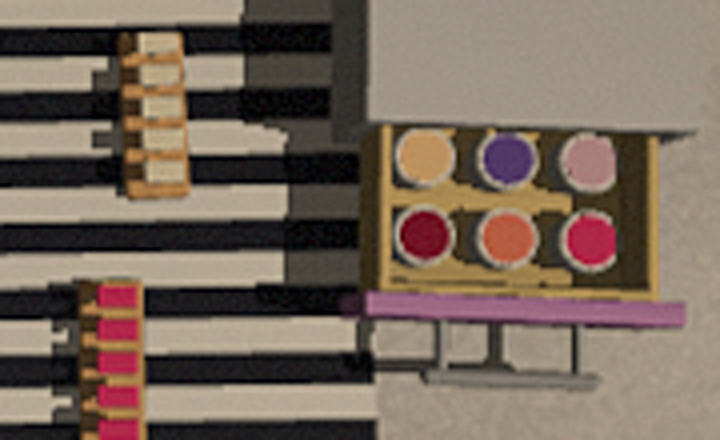

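Run:
```python
from h import *
t=cv2.imread("pics/top0.png"); s=cv2.imread("pics/scene0.png")
for n,im,box in(("top",t,(195,185,240,245)),("scene",s,(365,175,425,225)),("top",t,(355,190,385,250)),("scene",s,(235,198,275,245))):
    x0,y0,x1,y1=box
    c=im[y0:y1,x0:x1].astype(int);h=cv2.cvtColor(im[y0:y1,x0:x1],cv2.COLOR_BGR2HSV)
    print(n,box)
    for nm,lo,hi in(("lilac",(135,50,125),(165,140,255)),("lilacdark",(135,50,40),(165,140,125)),("pink",(165,170,90),(179,255,255)),("red",(0,170,90),(4,255,255))):
        m=cv2.inRange(h,lo,hi);k,l,st,ce=cv2.connectedComponentsWithStats(m)
        for i in range(1,k):
            if st[i,4]>6: 
                p=np.argwhere(l==i)[:,::-1].astype(np.float32)
                print(nm,st[i,4],(ce[i]+[x0,y0]).round(1),cv2.minAreaRect(p)[1:], cv2.boxPoints(cv2.minAreaRect(p)).__add__([x0,y0]).round(1).tolist())
crop("scene",340,140,450,230,7,"c3.png",s[:,:,::-1])
crop("scene",235,195,275,290,6,"c4.png",s[:,:,::-1])
```

```text
top (195, 185, 240, 245)
lilac 171 [209.2 212.8] ((24.404678344726562, 8.026427268981934), 77.47119140625) [[202.6, 201.4], [210.5, 199.7], [215.8, 223.5], [207.9, 225.2]]
lilacdark 7 [202.7 204.1] ((5.0, 1.0), 90.0) [[202.0, 202.0], [203.0, 202.0], [203.0, 207.0], [202.0, 207.0]]
lilacdark 72 [214.9 212.6] ((24.186426162719727, 4.742436408996582), 82.56858825683594) [[210.9, 201.0], [215.6, 200.4], [218.7, 224.4], [214.0, 225.0]]
lilacdark 7 [204.6 212. ] ((6.063390731811523, 0.7276068925857544), 75.96376037597656) [[203.5, 209.1], [204.2, 208.9], [205.7, 214.8], [205.0, 215.0]]
pink 7 [216.7 226.1] ((2.0, 2.0), 0.0) [[216.0, 227.0], [216.0, 225.0], [218.0, 225.0], [218.0, 227.0]]
scene (365, 175, 425, 225)
lilac 12 [421.  175.4] ((2.0, 7.0), 90.0) [[417.0, 175.0], [424.0, 175.0], [424.0, 177.0], [417.0, 177.0]]
lilac 101 [394.2 193.9] ((17.835853576660156, 11.490405082702637), 30.963756561279297) [[383.6, 194.0], [389.5, 184.1], [404.8, 193.3], [398.9, 203.1]]
lilacdark 29 [402.9 198.9] ((3.2526915073394775, 10.465181350708008), 8.130102157592773) [[400.4, 203.9], [401.9, 193.6], [
[... 207 characters left out ...]
4.0, 210.0], [373.0, 210.0], [373.0, 214.0], [364.0, 214.0]]
pink 49 [368.6 220. ] ((4.0, 9.0), 90.0) [[364.0, 218.0], [373.0, 218.0], [373.0, 222.0], [364.0, 222.0]]
pink 40 [368.6 228.4] ((4.961389541625977, 9.054535865783691), 82.87498474121094) [[363.8, 226.2], [372.8, 225.0], [373.4, 230.0], [364.4, 231.1]]
pink 46 [368.9 237. ] ((4.0, 9.0), 90.0) [[364.0, 235.0], [373.0, 235.0], [373.0, 239.0], [364.0, 239.0]]
scene (235, 198, 275, 245)
pink 51 [250.1 207.5] ((5.0, 9.0), 90.0) [[246.0, 205.0], [255.0, 205.0], [255.0, 210.0], [246.0, 210.0]]
pink 75 [253.3 217.7] ((12.649110794067383, 8.538147926330566), 71.56504821777344) [[247.5, 212.5], [255.6, 209.8], [259.6, 221.8], [251.5, 224.5]]
```

View pics/c3.png

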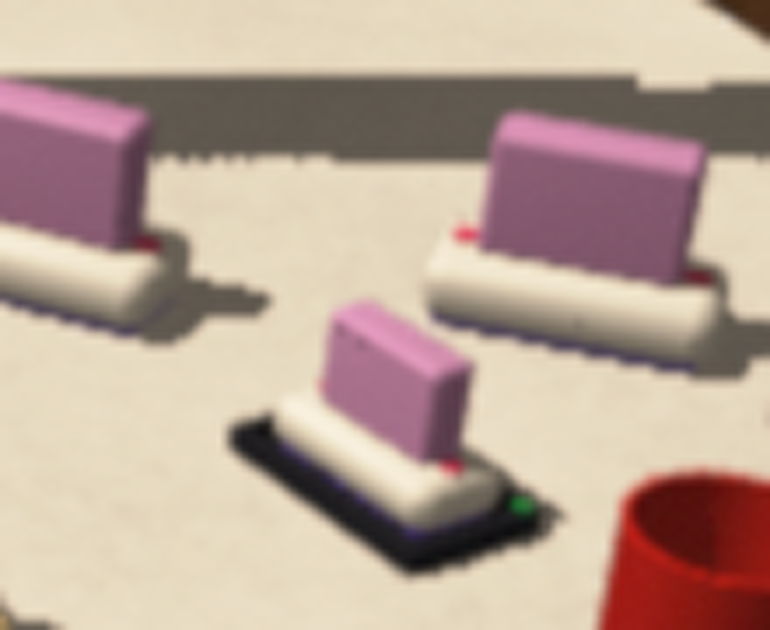

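View pics/c4.png

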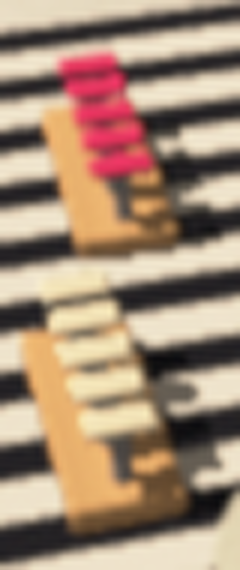

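Run:
```python
from h import *
P=lambda u,v,z:ray("top",u,v,z)
c=P(209.2,212.8,.071);print("lamp",c.round(4))
a,b=P(206.55,200.5,.071),P(211.85,224.4,.071);d=b-a;print("yaw",np.degrees(np.arctan2(d[1],d[0])),np.linalg.norm(d))
# dock outer rim z .012: corners (crop/5)+[120,180]
q=[P(120+x/5,180+y/5,.012) for x,y in((400,78),(524,50),(570,252),(447,281))]
print("dock ctr",np.mean(q,0).round(4));d=(q[2]-q[1]);print(np.degrees(np.arctan2(d[1],d[0])),np.linalg.norm(d),np.linalg.norm(q[1]-q[0]))
n=np.array([P(u,v,.04) for u,v in((368.6,203.6),(368.7,211.9),(368.6,220.),(368.6,228.4),(368.9,237.))])
print("nails",n.mean(0).round(4));d=n[-1]-n[0];print(np.degrees(np.arctan2(d[1],d[0])),np.linalg.norm(d)) 
# scene check: project
print(proj("scene",n[0]),proj("scene",n[4]),"lamp top scene",proj("scene",c))
h1,h2=P(340+425/4,130+377/4,.047),P(340+597/4,130+382/4,.047);print("handle",h1.round(4),h2.round(4),(h1+h2)/2);d=h1-h2;print(np.degrees(np.arctan2(d[1],d[0])))
f1,f2=P(340+368/4,130+303/4,.08),P(340+684/4,130+315/4,.08);print("front top",f1,f2)
u1,u2=P(340+370/4,130+125/4,.085),P(340+690/4,130+133/4,.085);print("unit front top",u1,u2)
```

```text
lamp [0.5002 0.3581 0.071 ]
yaw -166.6577617294596 0.060502839021841046
dock ctr [0.502  0.3564 0.012 ]
-166.62475877467764 0.10913561572574383 0.06689958029147258
nails [ 0.4778 -0.0361  0.04  ]
179.10318554200433 0.08391415556046024
[255.55240662 221.19645799] [250.355585  204.5264663] lamp top scene [397.12436961 187.10336524]
handle [ 0.4651 -0.2275  0.047 ] [ 0.4607 -0.3335  0.047 ] [ 0.46289371 -0.28048828  0.047     ]
87.62478194135377
front top [ 0.50986689 -0.18431366  0.08      ] [ 0.50018011 -0.37252036  0.08      ]
unit front top [ 0.61745524 -0.18836379  0.085     ] [ 0.60962768 -0.38005789  0.085     ]
```

```bash
cat > g.py <<'E'
import sys
from h import *
from scipy.spatial.transform import Rotation as Ro
# usage: g.py x y z [jaw yaw deg]
s=r.read_state();R=Ro.from_quat(s["eef_rot"]).as_matrix();p=np.array(s["ee_pos"])
y=R[:,1];yaw=np.degrees(np.arctan2(y[1],y[0]))
a=list(map(float,sys.argv[1:]))
print("t",round(s["time"],2),"p",p.round(4),"toolx",R[:,0].round(3),"jawyaw",round(yaw,1),"j",np.round(s["joint_positions"],2),"F",np.round(s["ft_force"],1),"w",round(s["width"],4))
if len(a)>=3: print("slide cm",(R.T@(np.array(a[:3])-p)*100).round(2))
if len(a)>3:
    d=-(a[3]-yaw) # tool x down: positive roll lowers world yaw
    print("roll",round((d+90)%180-90,1),"or",round(d,1))
E
python3 g.py 0.40 0.42 0.223 87.6; python3 g.py 0.40 -0.28 0.223 87.6
```

```text
t 0.1 p [0.1659 0.6022 0.2218] toolx [-0.    -0.001 -1.   ] jawyaw 74.6 j [-1.32  0.33 -0.06  1.46  0.02  1.35 -0.09] F [ 0.2 -0.7 -0.9] w 0.0871
slide cm [ -0.1  -11.35  27.41]
roll -13.0 or -13.0
t 0.1 p [0.1659 0.6022 0.2218] toolx [-0.    -0.001 -1.   ] jawyaw 74.6 j [-1.32  0.33 -0.06  1.46  0.02  1.35 -0.09] F [ 0.2 -0.7 -0.9] w 0.0871
slide cm [-1.000e-02 -7.884e+01  4.600e+01]
roll -13.0 or -13.0
```

```bash
python3 g.py 0.45 0.30 0.223 87.6
python3 -m jog '[{"slide":[0,-3,2.8],"roll":-3},{"slide":[0,-6,5.6],"roll":-6},{"slide":[0,-9,8.4],"roll":-9},{"slide":[0,-12,11.2],"roll":-12},{"slide":[0,-15,14],"roll":-13}]' 1 20; python3 g.py 0.45 0.30 0.223 87.6;python3 g.py 0.45 0.10 0.223 87.6
```

```text
t 0.1 p [0.1659 0.6022 0.2218] toolx [-0.    -0.001 -1.   ] jawyaw 74.6 j [-1.32  0.33 -0.06  1.46  0.02  1.35 -0.09] F [ 0.2 -0.7 -0.9] w 0.0871
slide cm [ -0.09 -21.59  35.41]
roll -13.0 or -13.0
time: 0.52
ee_pos: [0.2615, 0.4184, 0.2216]
eef_rot: [0.013, 0.707, -0.014, 0.707]
ft_force: [1.0, 0.3, 0.4]
width: 0.0615
t 0.52 p [0.2615 0.4184 0.2216] toolx [-0.001 -0.002 -1.   ] jawyaw 87.8 j [-1.11  0.04  0.    1.8   0.    1.3   0.43] F [1.  0.3 0.4] w 0.0615
slide cm [ -0.13 -11.1   19.29]
roll 0.2 or 0.2
t 0.52 p [0.2615 0.4184 0.2216] toolx [-0.001 -0.002 -1.   ] jawyaw 87.8 j [-1.11  0.04  0.    1.8   0.    1.3   0.43] F [1.  0.3 0.4] w 0.0615
slide cm [ -0.1  -31.08  20.07]
roll 0.2 or 0.2
```

Tracking is good, and tool y and z match world y and x closely.

```bash
python3 -m jog '[{"slide":[0,-2,3.6]},{"slide":[0,-4,7.2]},{"slide":[0,-6,10.8]},{"slide":[0,-9,13.5]},{"slide":[0,-12.5,15.5]}]'
python3 -m jog '[{"slide":[0,-4,0.5]},{"slide":[0,-8,1]},{"slide":[0,-12,1.2]},{"slide":[0,-16,1.4]},{"slide":[0,-20,1.4]}]'
python3 -m jog '[{"slide":[0,-4,0]},{"slide":[0,-8,0]},{"slide":[0,-12,0]},{"slide":[0,-16,-0.5]},{"slide":[0,-20,-1]}]'
python3 g.py 0.40 -0.28 0.15 87.6
```

```text
t 0.52 p [0.2615 0.4184 0.2216] toolx [-0.001 -0.002 -1.   ] jawyaw 87.8 j [-1.11  0.04  0.    1.8   0.    1.3   0.43] F [1.  0.3 0.4] w 0.0615
slide cm [  7.27 -69.24  16.55]
roll 0.2 or 0.2invalid input at $[0]: expected keys slide, roll
invalid input at $[0]: expected keys slide, roll
invalid input at $[0]: expected keys slide, roll
```

```bash
python3 -m jog '[{"slide":[0,-2,3.6],"roll":0},{"slide":[0,-4,7.2],"roll":0},{"slide":[0,-6,10.8],"roll":0},{"slide":[0,-9,13.5],"roll":0},{"slide":[0,-12.5,15.5],"roll":0}]'
python3 -m jog '[{"slide":[0,-4,0.5],"roll":0},{"slide":[0,-8,1],"roll":0},{"slide":[0,-12,1.2],"roll":0},{"slide":[0,-16,1.4],"roll":0},{"slide":[0,-20,1.4],"roll":0}]'
python3 -m jog '[{"slide":[0,-4,0],"roll":0},{"slide":[0,-8,0],"roll":0},{"slide":[0,-12,0],"roll":0},{"slide":[0,-16,-0.5],"roll":0},{"slide":[0,-20,-1],"roll":0}]'
python3 g.py 0.40 -0.28 0.15 87.6
```

```text
time: 0.93
ee_pos: [0.4133, 0.286, 0.2213]
eef_rot: [0.013, 0.707, -0.015, 0.707]
ft_force: [1.1, -0.1, -0.4]
width: 0.0283
time: 1.35
ee_pos: [0.4191, 0.0836, 0.2215]
eef_rot: [0.013, 0.707, -0.015, 0.707]
ft_force: [0.6, 0.1, 0.3]
width: 0.0015
time: 1.77
ee_pos: [0.4004, -0.1177, 0.2217]
eef_rot: [0.013, 0.707, -0.015, 0.707]
ft_force: [1.2, -0.1, -0.4]
width: 0.0004
t 1.77 p [ 0.4004 -0.1177  0.2217] toolx [-0.001 -0.002 -1.   ] jawyaw 87.7 j [-0.53 -0.21  0.63  1.99  0.13  1.32  1.59] F [ 1.2 -0.1 -0.4] w 0.0004
slide cm [  7.2 -16.2   0.6]
roll 0.1 or 0.1
```

```bash
python3 -m jog '[{"slide":[0,-4,0.5],"roll":0},{"slide":[0,-8,1],"roll":0},{"slide":[0,-12,1.5],"roll":0},{"slide":[0,-16.3,1.8],"roll":0},{"slide":[0,-16.3,1.8],"roll":0}]'
python3 -m jog '[{"slide":[4,0,0],"roll":0},{"slide":[8,0,0],"roll":0},{"slide":[12,0,0],"roll":0},{"slide":[16,0,0],"roll":0},{"slide":[18.6,0,0],"roll":0}]'
python3 g.py 0.44 -0.28 0.035 87.6
python3 - <<'E'
from h import *
crop("scene",90,180,250,290,5,"d1.png");crop("top",400,100,530,270,4,"d2.png")
E
```

```text
time: 2.18
ee_pos: [0.4103, -0.2883, 0.2221]
eef_rot: [0.014, 0.708, -0.018, 0.706]
ft_force: [-1.6, -0.2, -0.3]
width: 0.0005
time: 2.6
ee_pos: [0.4081, -0.2885, 0.0324]
eef_rot: [0.014, 0.709, -0.018, 0.705]
ft_force: [0.0, 0.9, 0.6]
width: 0.0006
t 2.6 p [ 0.4081 -0.2885  0.0324] toolx [-0.006 -0.005 -1.   ] jawyaw 87.4 j [-0.24  0.36  0.87  2.02 -0.34  0.91  2.34] F [0.  0.9 0.6] w 0.0006
slide cm [-0.28  1.    3.15]
roll -0.2 or -0.2
```

View pics/d2.png

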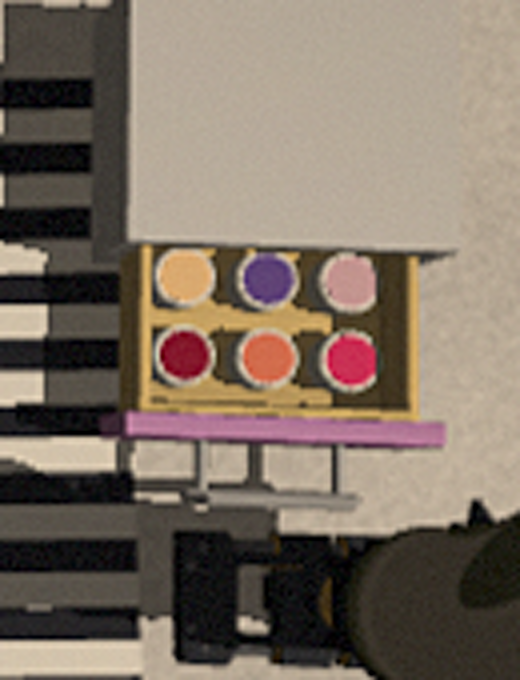

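View pics/d1.png

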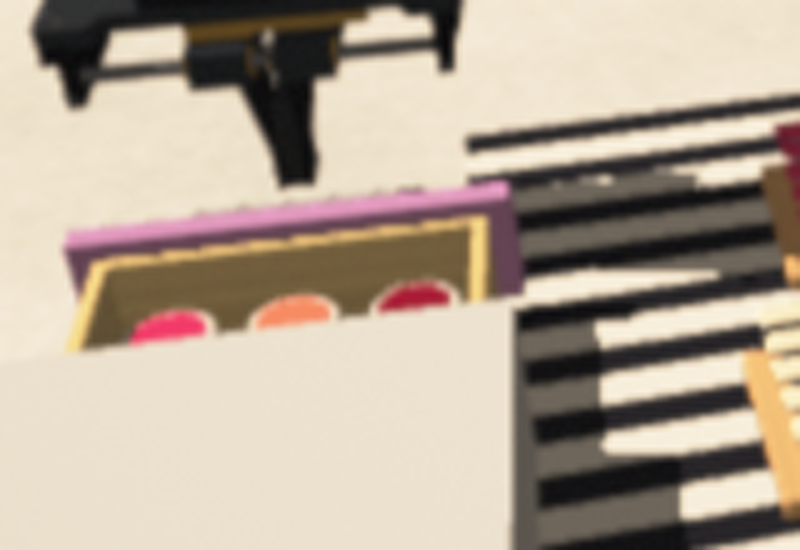

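```bash
python3 -m jog '[{"slide":[0,0.5,2],"roll":0},{"slide":[0,0.8,4],"roll":0},{"slide":[0,0.8,6],"roll":0},{"slide":[0,0.8,8],"roll":0},{"slide":[0,0.8,10],"roll":0}]'
python3 -m jog '[{"slide":[0,0,1],"roll":0},{"slide":[0,0,2],"roll":0}]'
python3 g.py 0.55 -0.29 0.033 87.6
python3 - <<'E'
from h import *
crop("top",400,100,530,270,4,"d3.png")
E
```

```text
time: 3.12
ee_pos: [0.5085, -0.2846, 0.0335]
eef_rot: [0.015, 0.71, -0.018, 0.704]
ft_force: [-2.4, 0.3, 0.1]
width: 0.0007
time: 3.28
ee_pos: [0.5304, -0.2856, 0.0357]
eef_rot: [0.014, 0.709, -0.018, 0.704]
ft_force: [-1.8, 0.2, 1.6]
width: 0.0007
t 3.28 p [ 0.5304 -0.2856  0.0357] toolx [-0.007 -0.005 -1.   ] jawyaw 87.4 j [-0.19  0.57  0.78  1.75 -0.45  1.02  2.28] F [-1.8  0.2  1.6] w 0.0007
slide cm [ 0.26 -0.35  1.98]
roll -0.2 or -0.2
```

View pics/d3.png

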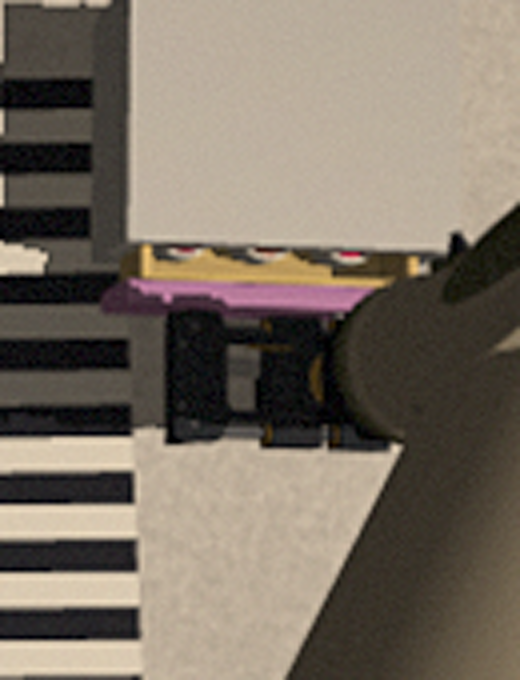

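```bash
python3 -m jog '[{"slide":[0.2,0,0.5],"roll":0},{"slide":[0.2,0,1],"roll":0},{"slide":[0.2,0,1.4],"roll":0}]'
python3 -m jog '[{"slide":[0,0,0.3],"roll":0},{"slide":[0,0,0.6],"roll":0},{"slide":[0,0,0.9],"roll":0}]'
```

```text
time: 3.58
ee_pos: [0.5461, -0.2861, 0.0339]
eef_rot: [0.013, 0.709, -0.018, 0.705]
ft_force: [-1.0, 0.2, 1.6]
width: 0.0003
time: 3.83
ee_pos: [0.5515, -0.2865, 0.0336]
eef_rot: [0.015, 0.711, -0.017, 0.702]
ft_force: [-26.2, 6.4, 20.7]
width: 0.0008
```

```bash
python3 -m jog '[{"slide":[0,0,0],"roll":0},{"slide":[0,0,0],"roll":0}]'
python3 - <<'E'
from h import *
crop("top",400,100,530,270,4,"d4.png");crop("scene",60,180,250,320,4,"d5.png")
E
```

```text
time: 4.0
ee_pos: [0.5508, -0.2868, 0.0335]
eef_rot: [0.015, 0.712, -0.018, 0.702]
ft_force: [-4.6, -1.1, -0.5]
width: 0.0008
```

View pics/d4.png

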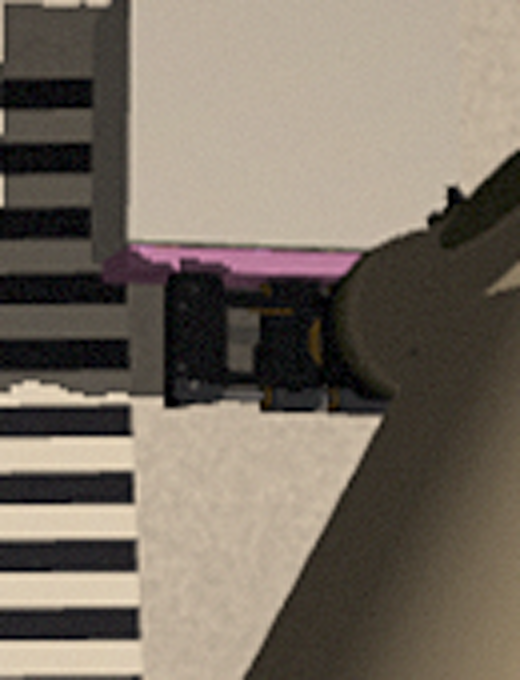

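View pics/d5.png

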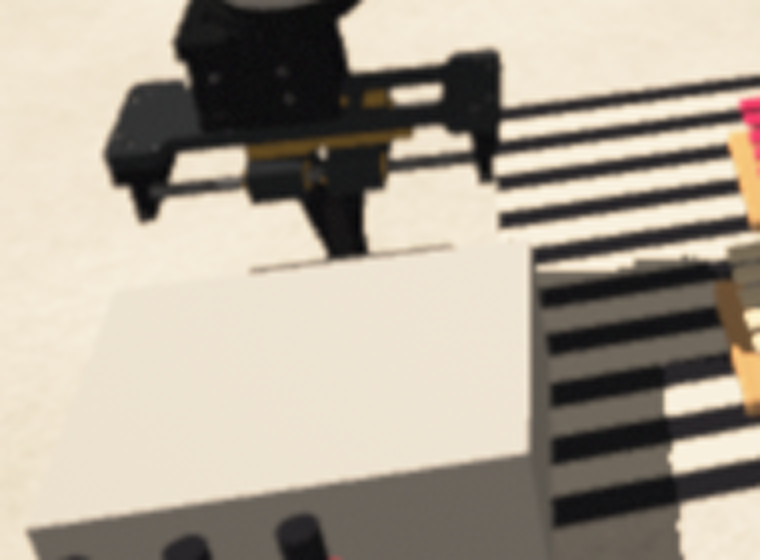

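Both views show the drawer front flush with the unit. The 26 N spike was the end stop. I'll back off, lift and check.

```bash
python3 -m jog '[{"slide":[0,0,-2],"roll":0},{"slide":[0,0,-4],"roll":0},{"slide":[-4,0,-5],"roll":0},{"slide":[-8,0,-5.5],"roll":0},{"slide":[-12,0,-6],"roll":0}]' 0
python3 -m jog '[{"slide":[-4,1,0],"roll":0},{"slide":[-7,4,0],"roll":0},{"slide":[-7,8,0],"roll":0},{"slide":[-7,12,0],"roll":0},{"slide":[-7,16,0],"roll":0}]'
python3 - <<'E'
from h import *
crop("top",400,100,530,270,4,"d6.png")
E
python3 g.py 0.501 0.357 0.22 103.4
```

```text
time: 4.52
ee_pos: [0.4919, -0.2835, 0.1556]
eef_rot: [0.015, 0.712, -0.018, 0.702]
ft_force: [1.0, -0.1, 0.4]
width: 0.0263
time: 4.93
ee_pos: [0.501, -0.1217, 0.2259]
eef_rot: [0.016, 0.711, -0.018, 0.703]
ft_force: [1.2, -0.3, -0.4]
width: 0.0592
t 4.98 p [ 0.502  -0.1126  0.2252] toolx [-0.012  0.001 -1.   ] jawyaw 87.8 j [-0.68  0.1   0.87  1.77 -0.08  1.32  1.75] F [3.1 5.8 0.3] w 0.0632
slide cm [ 0.54 46.92 -1.88]
roll -15.6 or -15.6
```

View pics/d6.png

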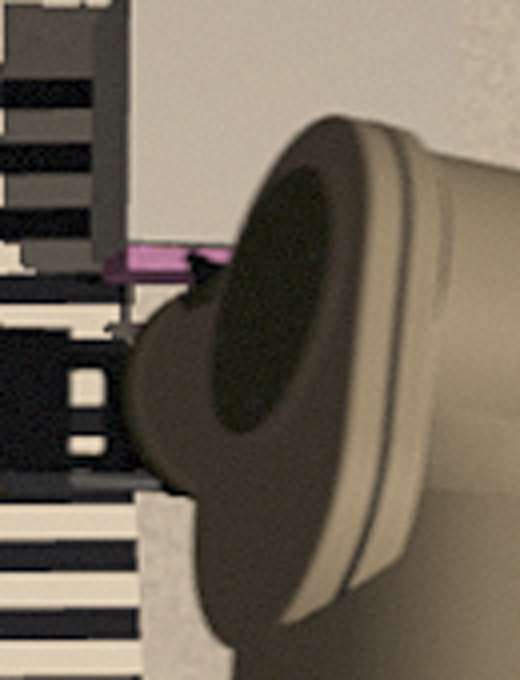

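The drawer stays shut, so I'm moving to the lamp.

```bash
python3 -m jog '[{"slide":[0,4,0],"roll":-3},{"slide":[0,8,0],"roll":-6},{"slide":[0,12,0],"roll":-9},{"slide":[0,16,-0.4],"roll":-12},{"slide":[0,20,-0.8],"roll":-15.5}]' 0
python3 g.py 0.501 0.357 0.22 103.4
```

```text
time: 5.4
ee_pos: [0.5019, 0.087, 0.2258]
eef_rot: [-0.082, 0.706, 0.084, 0.699]
ft_force: [-0.3, -0.7, -0.5]
width: 0.086
t 5.4 p [0.5019 0.087  0.2258] toolx [-0.01   0.002 -1.   ] jawyaw 103.5 j [-0.91  0.07  0.69  1.78 -0.05  1.31  1.6 ] F [-0.3 -0.7 -0.5] w 0.086
slide cm [ 0.63 26.28  6.21]
roll 0.1 or 0.1
```

```bash
python3 -m jog '[{"slide":[0,4,1],"roll":0},{"slide":[0,8,2],"roll":0},{"slide":[0,12,3],"roll":0},{"slide":[0,16,4],"roll":0},{"slide":[0,20,5],"roll":0}]' 0
python3 -m jog '[{"slide":[0,3,0.6],"roll":0},{"slide":[1,6,1.2],"roll":0},{"slide":[3,6,1.2],"roll":0},{"slide":[5,6.1,1.2],"roll":0},{"slide":[7,6.1,1.2],"roll":0}]' 0
python3 - <<'E'
from h import *
crop("top",150,150,280,290,4,"e1.png");crop("scene",340,100,460,230,5,"e2.png")
E
python3 g.py 0.501 0.357 0.03 103.4
```

```text
time: 5.82
ee_pos: [0.5038, 0.2955, 0.2265]
eef_rot: [-0.081, 0.705, 0.085, 0.699]
ft_force: [0.9, -0.1, 0.3]
width: 0.0874
time: 6.23
ee_pos: [0.5005, 0.3592, 0.156]
eef_rot: [-0.082, 0.705, 0.086, 0.699]
ft_force: [-0.0, -0.6, 0.5]
width: 0.0871
t 6.33 p [0.499  0.3575 0.1538] toolx [-0.013  0.001 -1.   ] jawyaw 103.5 j [-1.1   0.39  0.52  1.6  -0.21  1.22  1.27] F [-0.1 -0.2  0.5] w 0.0866
slide cm [12.37 -0.14  0.33]
roll 0.1 or 0.1
```

View pics/e1.png

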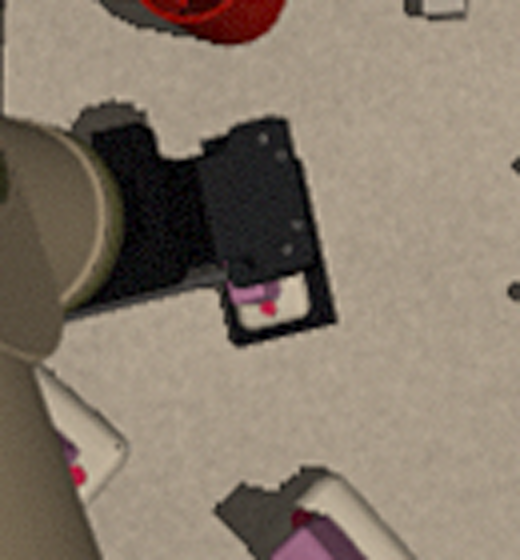

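View pics/e2.png

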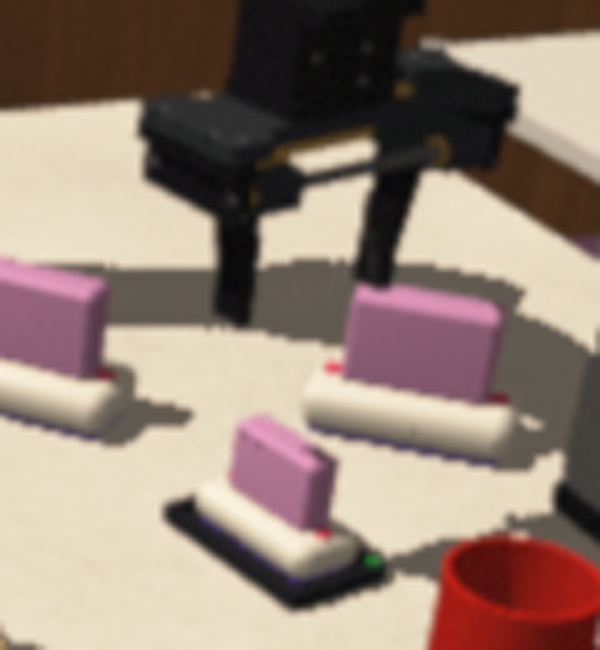

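```bash
python3 -m jog '[{"slide":[3,-0.1,0.2],"roll":0},{"slide":[6,-0.1,0.2],"roll":0},{"slide":[9,-0.1,0.3],"roll":0},{"slide":[11,-0.1,0.3],"roll":0},{"slide":[11.8,-0.1,0.3],"roll":0}]' 0
python3 g.py 0.501 0.357 0.035 103.4
python3 - <<'E'
from h import *
crop("scene",340,100,460,230,5,"e3.png")
E
```

```text
time: 6.75
ee_pos: [0.5, 0.357, 0.034]
eef_rot: [-0.083, 0.707, 0.084, 0.697]
ft_force: [-0.9, 0.1, -0.1]
width: 0.0871
t 6.75 p [0.5   0.357 0.034] toolx [-0.014 -0.001 -1.   ] jawyaw 103.5 j [-1.06  0.52  0.48  1.69 -0.28  1.01  1.32] F [-0.9  0.1 -0.1] w 0.0871
slide cm [-0.1  -0.02  0.1 ]
roll 0.1 or 0.1
```

View pics/e3.png

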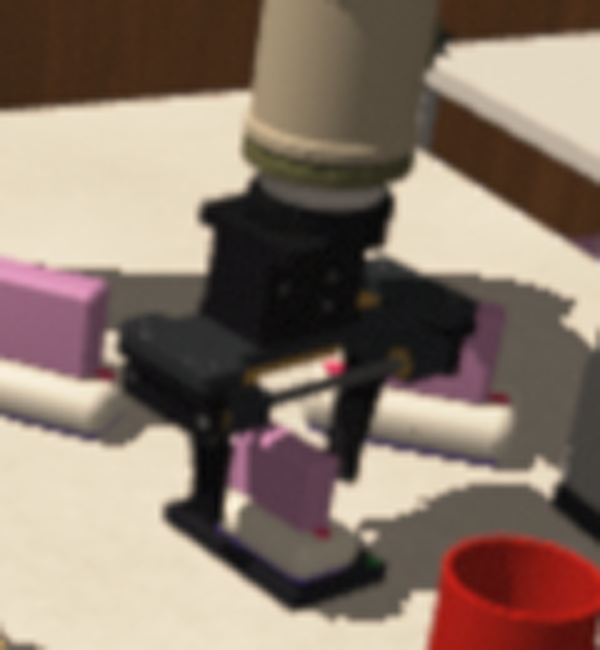

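The jaws straddle the lamp grip, so I'm closing.

```bash
python3 -m jog '[{"slide":[-0.15,0,0.1],"roll":0},{"slide":[-0.15,0,0.1],"roll":0},{"slide":[-0.15,0,0.1],"roll":0},{"slide":[-0.15,0,0.1],"roll":0},{"slide":[-0.15,0,0.1],"roll":0}]' 1 35
python3 -m jog '[{"slide":[0,0,0],"roll":0},{"slide":[0,0,0],"roll":0},{"slide":[0,0,0],"roll":0},{"slide":[0,0,0],"roll":0},{"slide":[0,0,0],"roll":0}]'
python3 -m jog '[{"slide":[0,0,0],"roll":0},{"slide":[0,0,0],"roll":0}]'
python3 g.py
python3 - <<'E'
from h import *
crop("scene",340,100,460,230,5,"e4.png")
E
```

```text
time: 7.22
ee_pos: [0.5014, 0.3577, 0.0365]
eef_rot: [-0.083, 0.707, 0.084, 0.697]
ft_force: [-0.4, 0.0, -0.3]
width: 0.0614
time: 7.63
ee_pos: [0.5014, 0.3576, 0.0365]
eef_rot: [-0.083, 0.707, 0.084, 0.697]
ft_force: [-0.1, 0.3, 0.3]
width: 0.0283
time: 7.8
ee_pos: [0.5013, 0.3578, 0.0364]
eef_rot: [-0.083, 0.707, 0.084, 0.697]
ft_force: [-0.3, 0.9, 0.4]
width: 0.0221
t 7.8 p [0.5013 0.3578 0.0364] toolx [-0.013  0.001 -1.   ] jawyaw 103.6 j [-1.06  0.52  0.48  1.69 -0.28  1.01  1.32] F [-0.3  0.9  0.4] w 0.0221
```

View pics/e4.png

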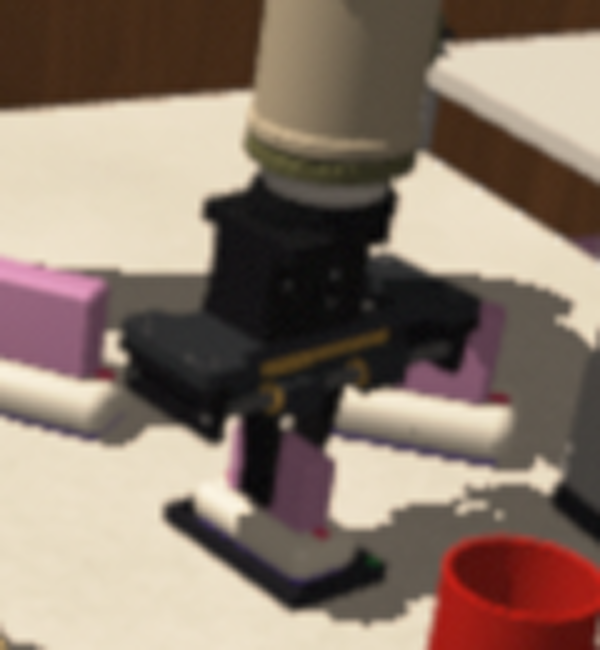

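```bash
python3 -m jog '[{"slide":[-1,0,0],"roll":0},{"slide":[-3,0,0],"roll":0},{"slide":[-6,0,0],"roll":0},{"slide":[-10,0,0],"roll":0},{"slide":[-14,0,0],"roll":0}]'
python3 g.py 0.478 -0.036 0.18 89.1
python3 - <<'E'
from h import *
crop("scene",340,70,460,230,5,"f1.png");crop("top",130,130,280,290,4,"f2.png")
E
```

```text
time: 8.27
ee_pos: [0.5027, 0.3568, 0.1779]
eef_rot: [-0.083, 0.707, 0.083, 0.697]
ft_force: [0.1, 0.7, -1.6]
width: 0.0214
t 8.27 p [0.5027 0.3568 0.1779] toolx [-0.015 -0.001 -1.   ] jawyaw 103.5 j [-1.1   0.38  0.53  1.56 -0.2   1.27  1.27] F [ 0.1  0.7 -1.6] w 0.0214
slide cm [ -0.13 -37.62 -11.58]
roll 14.4 or 14.4
```

View pics/f1.png

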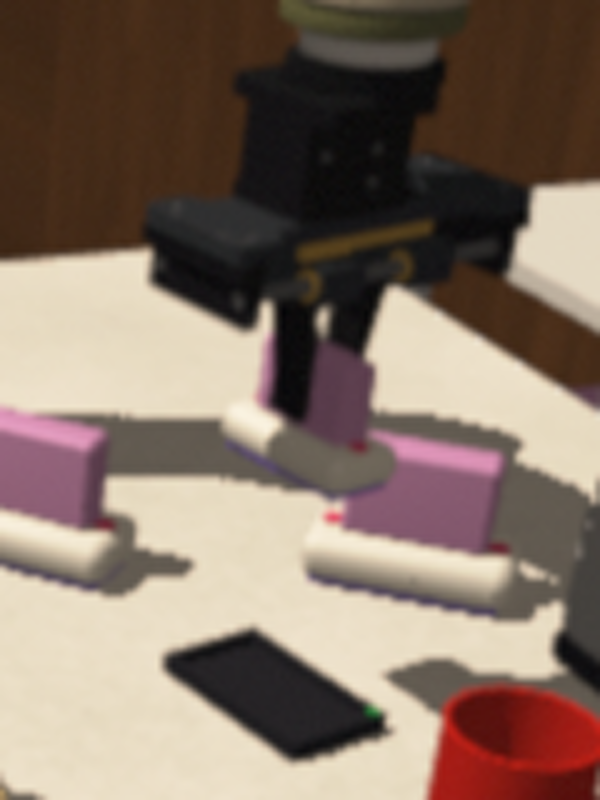

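```bash
python3 -m jog '[{"slide":[0,-2,-0.5],"roll":1},{"slide":[0,-5,-1.4],"roll":3},{"slide":[0,-8.5,-2.5],"roll":5},{"slide":[0,-12,-3.6],"roll":7},{"slide":[0,-15.5,-4.7],"roll":9}]'
python3 g.py 0.478 -0.036 0.18 89.1
```

```text
time: 8.78
ee_pos: [0.4961, 0.1953, 0.1825]
eef_rot: [-0.025, 0.709, 0.03, 0.704]
ft_force: [0.4, -0.7, -2.1]
width: 0.0218
t 8.78 p [0.4961 0.1953 0.1825] toolx [-0.006  0.007 -1.   ] jawyaw 94.4 j [-1.02  0.17  0.63  1.79 -0.12  1.22  1.29] F [ 0.4 -0.7 -2.1] w 0.0218
slide cm [  0.1  -22.93  -3.58]
roll 5.3 or 5.3
```

```bash
python3 -m jog '[{"slide":[0,-3.5,-0.6],"roll":1},{"slide":[0,-7,-1.2],"roll":2},{"slide":[0,-10.5,-1.8],"roll":3.5},{"slide":[0,-14,-2.4],"roll":4.5},{"slide":[0,-17.5,-3],"roll":5.3}]'
python3 -m jog '[{"slide":[0,-2.5,0],"roll":0},{"slide":[0,-4.5,0],"roll":0},{"slide":[0,-5.4,0],"roll":0},{"slide":[0,-5.4,0],"roll":0}]'
python3 g.py 0.478 -0.036 0.18 89.1
python3 - <<'E'
from h import *
crop("scene",190,120,320,270,5,"g1.png");crop("top",300,130,440,270,5,"g2.png")
E
```

```text
time: 9.2
ee_pos: [0.4787, 0.0167, 0.1812]
eef_rot: [0.009, 0.709, -0.003, 0.705]
ft_force: [0.6, 0.1, -2.2]
width: 0.0217
time: 9.53
ee_pos: [0.4774, -0.0394, 0.1807]
eef_rot: [0.01, 0.71, -0.005, 0.705]
ft_force: [0.4, 1.0, -1.7]
width: 0.0215
t 9.53 p [ 0.4774 -0.0394  0.1807] toolx [-0.007  0.008 -1.   ] jawyaw 88.8 j [-0.81  0.02  0.82  1.92 -0.03  1.21  1.58] F [ 0.4  1.  -1.7] w 0.0215
slide cm [0.08 0.34 0.05]
roll -0.3 or -0.3
```

View pics/g1.png

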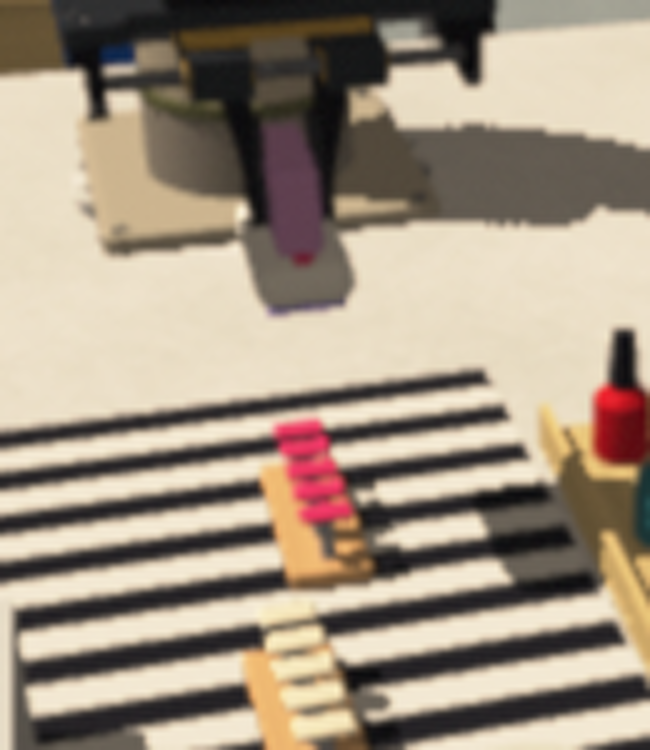

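View pics/g2.png

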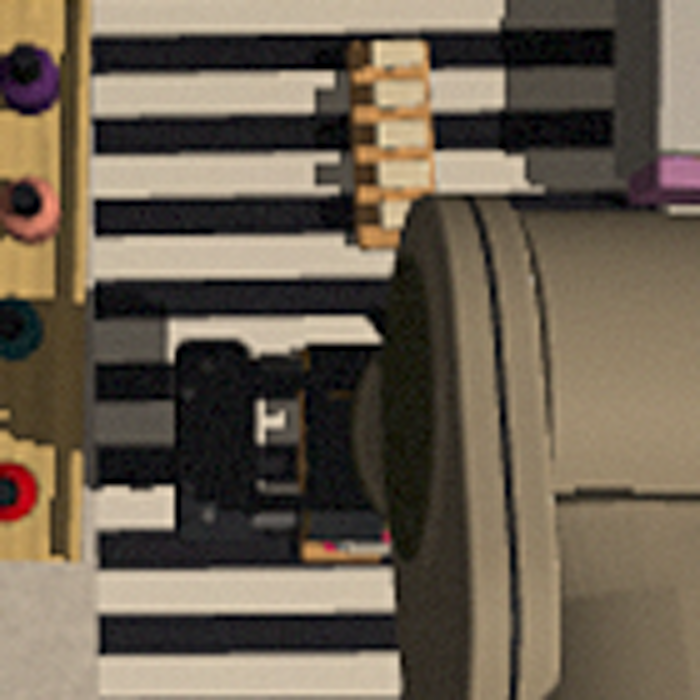

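```bash
cat > ov.py <<'E'
import sys
from h import *
from scipy.spatial.transform import Rotation as Ro
def box(img,n,T,x,y,z0,z1,col,s,x0,y0):
    pts=[[sx*x/2,sy*y/2,z] for z in(z0,z1) for sx,sy in((1,1),(1,-1),(-1,-1),(-1,1))]
    q=[(proj(n,T[:3,:3]@p+T[:3,3])+.5-[x0,y0])*s for p in np.array(pts)]
    q=[tuple(int(round(v)) for v in a) for a in q]
    for i in range(4):
        for a,b in((i,(i+1)%4),(i+4,(i+1)%4+4),(i,i+4)): cv2.line(img,q[a],q[b],col,1)
def fr(c,yaw):
    T=np.eye(4);T[:3,:3]=Ro.from_euler('z',yaw,degrees=True).as_matrix();T[:3,3]=c;return T
def run(n,b,s,name,nail=(.4778,-.0361,-.9),dl=0,dz=.0314):
    im=r.camera(n);st=r.read_state()
    x0,y0,x1,y1=b;c=cv2.resize(im[y0:y1,x0:x1,::-1],None,fx=s,fy=s,interpolation=cv2.INTER_CUBIC)
    R=Ro.from_quat(st["eef_rot"]).as_matrix();L=np.eye(4)
    L[:3,:3]=np.c_[R[:,2],R[:,1],-R[:,0]];L[:3,3]=st["ee_pos"]+R[:,0]*dz+R[:,2]*dl
    box(c,n,L,.092,.046,0,.024,(0,255,255),s,x0,y0);box(c,n,L,.064,.022,.024,.066,(0,255,0),s,x0,y0)
    N=fr([nail[0],nail[1],0],nail[2])
    box(c,n,N,.11,.042,0,.012,(255,0,0),s,x0,y0);box(c,n,N,.098,.026,.04,.04,(255,255,0),s,x0,y0)
    cv2.imwrite("pics/"+name,c)
    d=L[:3,3]-[nail[0],nail[1],.04];print("window-nails mm",(d*1000).round(1),"tilt",np.degrees(np.arccos(L[2,2])).round(2))
E
python3 -c "
from ov import *
run('scene',(215,120,305,250),6,'h1.png')"
```

```text
window-nails mm [ -0.2   0.5 109.2] tilt 0.61
```

View pics/h1.png

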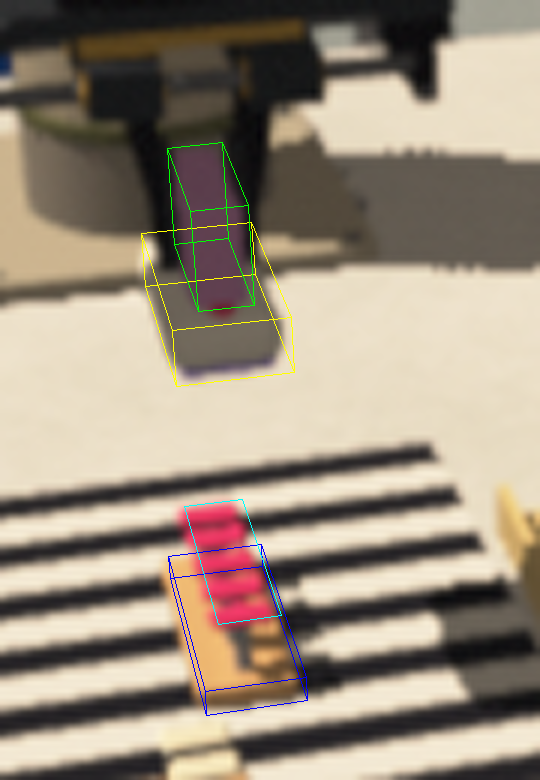

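```bash
python3 -m jog '[{"slide":[2,0,0],"roll":0},{"slide":[4.5,0,0],"roll":0},{"slide":[6.5,-0.1,0],"roll":0},{"slide":[7.7,-0.1,0],"roll":0},{"slide":[8,-0.1,0],"roll":0}]'
python3 -m jog '[{"slide":[0,0,0],"roll":0}]'
python3 g.py 0.478 -0.036 0.0814 89.1
python3 -c "
from ov import *
run('scene',(205,140,315,260),6,'h2.png')"
```

```text
time: 10.1
ee_pos: [0.476, -0.0346, 0.0985]
eef_rot: [0.007, 0.711, -0.002, 0.703]
ft_force: [-0.4, 0.3, -2.8]
width: 0.0215
time: 10.18
ee_pos: [0.4758, -0.0337, 0.0981]
eef_rot: [0.006, 0.711, -0.002, 0.703]
ft_force: [-0.2, -0.2, -1.8]
width: 0.022
t 10.18 p [ 0.4758 -0.0337  0.0981] toolx [-0.012  0.006 -1.   ] jawyaw 89.4 j [-0.78  0.15  0.82  2.01 -0.14  1.04  1.67] F [-0.2 -0.2 -1.8] w 0.022
slide cm [ 1.66 -0.23  0.25]
roll 0.3 or 0.3
window-nails mm [-2.3  2.9 26.9] tilt 0.78
```

View pics/h2.png

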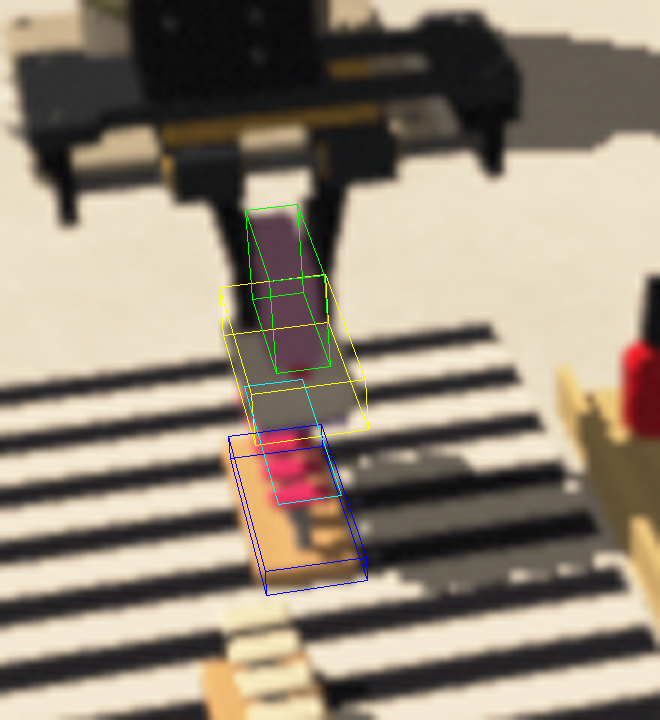

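```bash
python3 -m jog '[{"slide":[0.4,-0.1,0.1],"roll":0},{"slide":[0.8,-0.2,0.2],"roll":0},{"slide":[1.2,-0.25,0.25],"roll":0},{"slide":[1.5,-0.25,0.25],"roll":0},{"slide":[1.5,-0.25,0.25],"roll":0}]'
python3 -m jog '[{"slide":[0,0,0],"roll":0},{"slide":[0,0,0],"roll":0}]'
python3 g.py 0.478 -0.036 0.0814 89.1
python3 -c "
from ov import *
run('scene',(205,140,315,260),6,'h3.png')
crop('top',300,120,440,260,5,'h4.png')"; python3 g.py 0.478 -0.036 0.0814 89.1
```

```text
time: 10.65
ee_pos: [0.4778, -0.0359, 0.0827]
eef_rot: [0.006, 0.712, -0.002, 0.703]
ft_force: [0.2, -0.5, -1.8]
width: 0.0218
time: 10.82
ee_pos: [0.4778, -0.036, 0.0828]
eef_rot: [0.006, 0.712, -0.002, 0.703]
ft_force: [0.5, -0.9, -1.8]
width: 0.0217
t 10.82 p [ 0.4778 -0.036   0.0828] toolx [-0.013  0.006 -1.   ] jawyaw 89.4 j [-0.76  0.19  0.82  2.02 -0.17  1.01  1.7 ] F [ 0.5 -0.9 -1.8] w 0.0217
slide cm [0.14 0.   0.02]
roll 0.3 or 0.3
window-nails mm [-0.3  0.3 11.4] tilt 0.8
t 10.92 p [ 0.4779 -0.0359  0.0829] toolx [-0.012  0.006 -1.   ] jawyaw 89.4 j [-0.76  0.19  0.82  2.02 -0.17  1.01  1.7 ] F [ 0.1  0.5 -1.7] w 0.0218
slide cm [ 0.15 -0.01  0.01]
roll 0.3 or 0.3
```

View pics/h3.png

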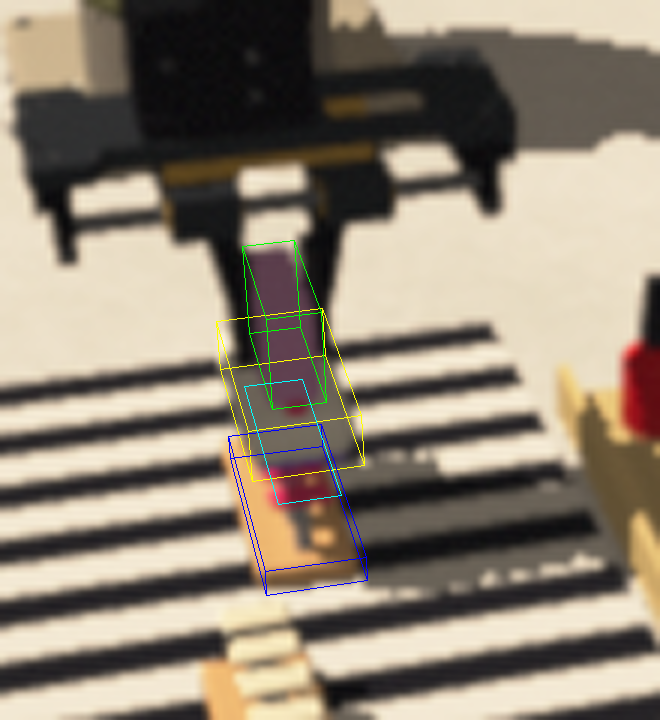

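View pics/h4.png

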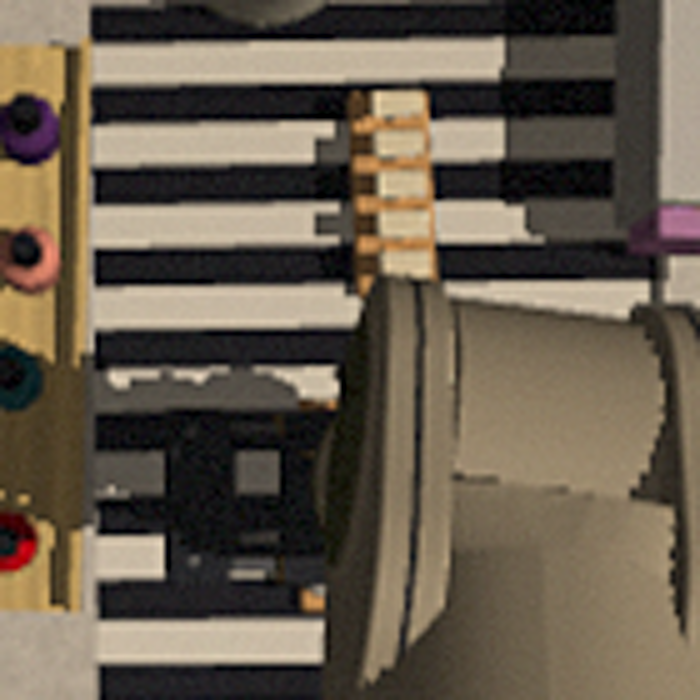

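The lamp is level and centred with a gap of about 11 mm. I'll hold still briefly, then hand in.

```bash
python3 -m jog '[{"slide":[0.1,-0.1,0],"roll":0},{"slide":[0.1,-0.1,0],"roll":0},{"slide":[0.1,-0.1,0],"roll":0},{"slide":[0.1,-0.1,0],"roll":0},{"slide":[0.1,-0.1,0],"roll":0}]'
python3 -m jog '[{"slide":[0,0,0],"roll":0},{"slide":[0,0,0],"roll":0},{"slide":[0,0,0],"roll":0},{"slide":[0,0,0],"roll":0},{"slide":[0,0,0],"roll":0}]'
python3 - <<'E'
from ov import *
run('scene',(60,140,360,340),2.5 and 2,'i1.png')
crop('top',240,100,540,280,2,'i2.png')
print(np.abs(r.read_state()["joint_vel"]).max())
E
python3 g.py 0.478 -0.036 0.0814 89.1
```

```text
time: 11.33
ee_pos: [0.4779, -0.0369, 0.0819]
eef_rot: [0.006, 0.711, -0.002, 0.703]
ft_force: [-1.0, -0.2, -1.6]
width: 0.0219
time: 11.75
ee_pos: [0.4779, -0.0369, 0.0819]
eef_rot: [0.006, 0.711, -0.002, 0.703]
ft_force: [-0.5, -0.3, -1.9]
width: 0.0218
window-nails mm [-0.3 -0.6 10.5] tilt 0.79
0.0023755239960848874
t 11.85 p [ 0.4779 -0.0369  0.0819] toolx [-0.012  0.006 -1.   ] jawyaw 89.4 j [-0.76  0.19  0.82  2.02 -0.17  1.01  1.71] F [ 0.5  0.7 -1.9] w 0.0217
slide cm [0.05 0.09 0.01]
roll 0.3 or 0.3
```

View pics/i2.png

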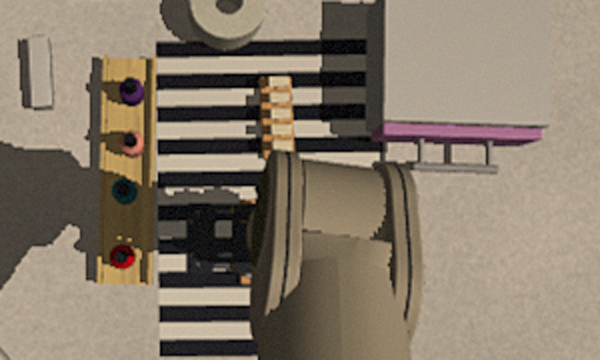

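View pics/i1.png

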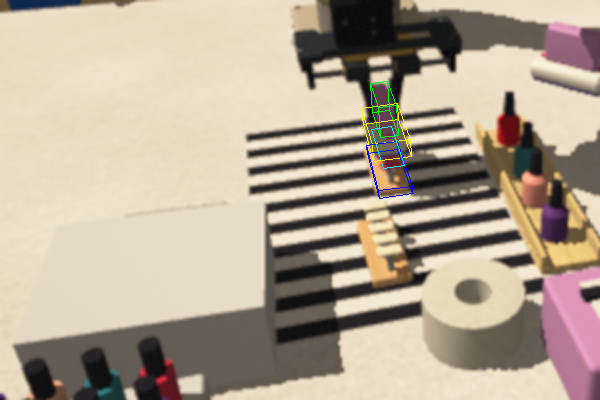

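The drawer is shut, the bottles are standing, and the lamp is held still, so I'm handing in.

```bash
python3 -c "
from bench import r
print(r.close_job())"
```

```text
the job is handed in; nothing more can be done
None
```

I shut the drawer first and handed the job in with the lamp still held over the pink nails. The clock stood at about 11.9 s of the 54 s allowed. No verdict was reported.

- **Drawer:** I pushed the bar handle until it hit the end stop, with a brief 26 N at the wrist. The last top picture shows the front flush with the unit.
- **Lamp:** I took the smallest of the three lamps, the one in the dark dock, gripped it at 35 N and lifted it straight out. It passed over the rack with its window about 0.15 m above the table.
- **Final hover:** By the arm's reading and the top-camera measurement, the window is about 10.5 mm above the nail tops and within 1 mm of the row's centre. Its length is within about 0.3° of the row and its tilt is 0.8°. The arm was still and the finger opening was 21.7 mm. The wrist force stayed near the lamp's own weight, with no sign of contact with the stand.
- **Bystanders:** In the last pictures the four bottles are upright, and the bare nails, roll and buffer look unmoved. The mug was outside those crops and was not rechecked after the lift.
- **Disagreement:** The scene camera put the nail stand about 1 pixel (2 to 3 mm) to one side of the top-camera estimate. It showed the lamp shifted the same way by about half a pixel or more. I moved the lamp 1 mm that way before handing in, which is well inside the 12 mm tolerance.

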